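# Make up the barista's tool tray

### The job

Make up the dark wooden tool tray for the next shift: stand the coffee tamper on the black pad, the cocoa shaker on the cork pad, the small steel pitcher on the blue pad and the red kitchen timer on the red pad, each upright in the middle of its pad. Leave the wooden hand stamp and the sugar jar where they stand; they look similar but do not belong on the tray.

Things in the scene. Friction and masses are not known exactly. Their poses are not given: they have to be found in the camera images.
- tamper: Coffee tamper, 83 mm tall, loose, about 0.36 kg: a round flat steel foot 58 mm across and 21 mm high, above it a turned walnut handle up to 39 mm across (grip that, 40 to 80 mm up; round). Origin: centre of its underside; z up.
- cocoa_shaker: Cocoa shaker, 90 mm tall, loose, about 0.1 kg: clear round body 44 mm across (grip it below 70 mm) with a domed silver-grey top 34 mm across with holes in it. Origin: centre of its underside; z up.
- small_pitcher: Small steel pitcher, 76 mm tall, loose, 0.2 kg, 67 x 60 mm with handle. Round belly, 51 mm across, straight 0 to 52 mm up, axis at (-3.5, 0) mm. Handle stands out toward (+31, +18) mm from the belly axis, 22 to 69 mm up, spout opposite; grip the belly square to the handle. (The larger pitcher at the back is fixed.) Origin: centre of its underside, handle counted in; z up.
- kitchen_timer: Round wind-up kitchen timer, 63 mm across, 42 mm tall, loose, about 0.11 kg: white lower half (63 mm, 0 to 18 mm up), red upper half (61 mm, 19 to 34 mm up) with a ridge 6 x 40 mm on top. The upper half does not turn. Grip it across its round body. Origin: centre of its underside; z up.
- black_pad: Black rubber pad, 80 x 80 x 3 mm, fixed in one of the four 84 mm square pockets of the dark wooden tool tray; the tamper's place. Origin: centre of its underside, 6 mm above the worktop (pad top 9 mm above it); x, y along its edges, z up. The pads lie 90 mm apart, 2 x 2, in any arrangement. Tray: fixed, 188 mm square, rim 14 mm and dividers 12 mm above the worktop.
- cork_pad: Light brown cork pad, 80 x 80 x 3 mm, fixed in one of the four 84 mm square pockets of the dark wooden tool tray; the cocoa shaker's place. Origin: centre of its underside, 6 mm above the worktop (pad top 9 mm above it); x, y along its edges, z up. The pads lie 90 mm apart, 2 x 2, in any arrangement. Tray: fixed, 188 mm square, rim 14 mm and dividers 12 mm above the worktop.
- blue_pad: Blue plastic pad, 80 x 80 x 3 mm, fixed in one of the four 84 mm square pockets of the dark wooden tool tray; the small pitcher's place. Origin: centre of its underside, 6 mm above the worktop (pad top 9 mm above it); x, y along its edges, z up. The pads lie 90 mm apart, 2 x 2, in any arrangement. Tray: fixed, 188 mm square, rim 14 mm and dividers 12 mm above the worktop.
- red_pad: Red plastic pad, 80 x 80 x 3 mm, fixed in one of the four 84 mm square pockets of the dark wooden tool tray; the timer's place. Origin: centre of its underside, 6 mm above the worktop (pad top 9 mm above it); x, y along its edges, z up. The pads lie 90 mm apart, 2 x 2, in any arrangement. Tray: fixed, 188 mm square, rim 14 mm and dividers 12 mm above the worktop.
- loyalty_stamp: Look-alike of the tamper, to be left alone: wooden hand stamp, 69 mm tall, loose, walnut knob on a rectangular 28 x 38 mm wooden foot. Origin: centre of its underside; z up.
- sugar_jar: Look-alike of the cocoa shaker, to be left alone: wider clear jar, 59 mm across, 95 mm tall, loose, with white contents and a flat grey screw lid 57 mm across. Origin: centre of its underside; z up.
Things that resemble listed ones, but are neither listed nor needed, are in the scene too. What is shaped like the cocoa_shaker but purple or yellow is not meant. Several things look just like the kitchen_timer: the one meant starts farthest to the robot's right.

How it is judged:
At the end, for the whole second after the job is handed in: Tamper, shaker, small pitcher and timer stand upright (0.12 rad) and at rest on the black, cork, blue and red pad, each origin within 14 mm horizontally of its pad's centre and on the pad's top; stamp and sugar jar stand upright within 25 mm of where they were (horizontal distance between tamper and black_pad below 0.014 m and z of tamper in the frame of black_pad between 0.001 and 0.006 m and angle between each of tamper, cocoa_shaker, small_pitcher, kitchen_timer's own z axis and vertical below 0.12 rad and linear speed of each of tamper, cocoa_shaker, small_pitcher, kitchen_timer, loyalty_stamp, sugar_jar below 0.02 m/s and angular speed of each of tamper, cocoa_shaker, small_pitcher, kitchen_timer below 0.3 rad/s and horizontal distance between cocoa_shaker and cork_pad below 0.014 m and z of cocoa_shaker in the frame of cork_pad between 0.001 and 0.006 m and horizontal distance between small_pitcher and blue_pad below 0.014 m and z of small_pitcher in the frame of blue_pad between 0.001 and 0.006 m and horizontal distance between kitchen_timer and red_pad below 0.014 m and z of kitchen_timer in the frame of red_pad between 0.001 and 0.006 m and distance of each of loyalty_stamp, sugar_jar from where it was at the start of the episode below 0.025 m and angle between each of loyalty_stamp, sugar_jar's own z axis and vertical below 0.15 rad); the robot touches nothing.
It fails at once if the loyalty stamp is moved or knocked over (distance of loyalty_stamp from where it was at the start of the episode above 0.025 m or angle between loyalty_stamp's own z axis and vertical above 0.3 rad).
It fails at once if the sugar jar is moved or knocked over (distance of sugar_jar from where it was at the start of the episode above 0.025 m or angle between sugar_jar's own z axis and vertical above 0.3 rad).
It also fails if it takes over 138 s, if anything falls off the work surface, if the arm or the gripper's body presses on something with over 40 N, if the wrist force passes 120 N, or if a joint passes its speed limit or range.

### The arm

A 6-joint arm with a two-finger parallel gripper is mounted at the origin on a cart in front of the work surface, level with it; the furniture and walls round the work are solid. World frame = base frame: x ahead of the robot, y to its left, z up, the work surface at z = 0. Lengths are in m, angles in rad, forces in N, time in s.
With the tool pointing down it reaches from about 0.375 to 0.9 m from the base axis. Payload 3.1 kg.
Tool frame: the origin (TCP) lies midway between the tips of the shut fingers; the grasp point (between the pads) lies robot.grip_point_offset behind it (robot.grip_point_offset is the distance from the TCP to the grasp point, in m); z points along the fingers, y is the direction in which the jaws open and shut (so a half turn about z gives the same grasp; the last joint's range is limited). The gripper opens to 87 mm and grips with 3 to 60 N. Pads are 19 mm wide; open, the fingers measure 117 mm over their backs; the gripper's body (75 mm by 190 mm) begins 51 mm behind the grasp point.
Start: joints at [1.048, 0.527, 1.433, -0, 1.181, -0.178], TCP at [0.211, 0.588, 0.223] pointing down, gripper open.
Joint ranges: [-3.08, 3.08], [-0.75, 2.2], [0.22, 2.44], [-1.43, 4.57], [0, 2.65], [-2.85, 2.85]. Speed limits (rad/s): [2.79, 2.79, 3.14, 3.14, 3.14, 3.14].

### API

Orientations are given as a unit quaternion [x, y, z, w].
In Python, from rig import robot, cams, hand_in gives the robot as it stands. The module is installed in compiled form; this text tells all that it offers.
- The arm moves only by the tool send_rows, never from a script. Its argument "steps" is one flat list of numbers, 5 for each row, row after row: the finger opening in m, from 0 to 0.087, then the shift along the tool's x, y, z in m, then the turn about the tool's z in rad. A call has 1 to 8 rows; each row is the pose to reach, as a shift and turn from the pose measured when the call began, along the tool's axes at that moment; what a row does not reach only later rows make up. A row lasts 1/8 s, in which the tool goes at most 62.5 mm and 10.7 degrees, less where a joint would pass 70% of its speed; a pose out of reach is approached as far as the arm can. A call with a gripper value outside its range is refused whole. The fingers move at their own pace and stop on an object; "force" is the grip in N (left out, the last holds). Time passes only in rows, so rows that repeat a pose let the fingers close. It gives the time, the measured TCP pose, the force and the opening at its end, in the units of the state.
- robot.get_obs(): the state, without advancing time (a new reading comes with each control period).
- cams.camera(name): name is "side" or "top"; returns a dict with "color" (480x640x3 uint8, red, green, blue), "range_z" (480x640 float32, m along the optical axis (not along the pixel's ray), 0 where there is no reading), "intrinsics" (3x3 intrinsics, pixels), "k1" (the pictures are not rectified: a ray, as slopes to the right and down, at radius r is drawn at 1 + k1 r^2 times it, then the intrinsics apply), "extrinsics" (4x4, takes a point from camera to world coordinates). Camera axes: x right, y down, z forward; pixel columns grow to the right and rows downward; lengths in m; the calibration is good to about 2 mm. A picture is of the moment at which its call begins.
- hand_in(): hands the job in, once; it reports no verdict.
The state is a dict: "time": time; "q": joint angles; "joint_velocities": joint speeds; "joint_torque": joint torques, N m; "position": TCP position; "tool_rot": TCP orientation; "ft_force": force on the tool from outside, world axes, zero at the start; "moment": the same for the moment, N m; "grip_width": finger opening in m.
Only numpy, scipy, OpenCV 4.12 (cv2) and the standard library are available. Lean on these libraries where they do the work, as an engineer would, in place of code of your own. Each camera call takes 0.05 s, during which the arm holds its last target.

## Working session

There is one attempt and no reset: what is moved stays moved. The work goes in short steps, Python scripts to look and compute and a tool call to move; the robot and the scene stay as the last step left them, time stands still between calls to the robot, and variables do not carry over. Pictures are saved under pics/ and viewed, and the job is handed in when it is done.

Besides the shell and the picture viewer there is one more tool, called after ">>>" as name(argument=value, ...), one argument or row to a line, values as JSON. send_rows: Moves the arm, as the interface text tells. Its arguments: {"type":"object","properties":{"steps":{"type":"array","items":{"type":"number"}},"force":{"type":"number"}},"required":["steps"]}

```bash
mkdir -p pics; python3 - <<'E'
from rig import robot,cams
import cv2,numpy as np
o=robot.get_obs()
for k,v in o.items(): print(k,np.round(v,4) if v is not None else v)
print(robot.grip_point_offset)
for n in ("side","top"):
    c=cams.camera(n); cv2.imwrite(f"pics/{n}0.png",c["color"][...,::-1]); np.savez(f"{n}0.npz",**c)
    print(n,c["intrinsics"],c["k1"],np.round(c["extrinsics"],4),(c["range_z"]>0).mean())
E
```

```text
time 0.0
q [ 1.0485  0.5285  1.4339 -0.      1.1814 -0.1785]
joint_velocities [-0.0002 -0.001   0.0008  0.0019  0.0007  0.001 ]
joint_torque [-1.40000e-03 -4.40052e+01 -1.76587e+01  6.31000e-02  5.82000e-02
 -2.00000e-04]
position [0.2103 0.5878 0.2216]
tool_rot [ 1.710e-01  9.853e-01 -1.000e-03 -4.000e-04]
ft_force [ 0.5641 -0.2893  0.6087]
moment [ 0.009   0.0371 -0.0018]
grip_width 0.0868
0.0187
side [[532.75901185   0.         315.02402324]
 [  0.         532.75901185 246.63463481]
 [  0.           0.           1.        ]] -0.12142042555383993 [[ 0.8679 -0.2751  0.4136 -0.0142]
 [-0.4967 -0.4914  0.7154 -0.853 ]
 [ 0.0064 -0.8264 -0.5631  0.7469]
 [ 0.      0.      0.      1.    ]] 0.8520703125
top [[478.61986998   0.         316.39017255]
 [  0.         478.61986998 235.70799752]
 [  0.           0.           1.        ]] -0.05462709945643251 [[ 0.3923 -0.7546  0.5259 -0.2275]
 [-0.9197 -0.3119  0.2385 -0.3258]
 [-0.0159 -0.5773 -0.8164  1.1428]
 [ 0.      0.      0.      1.    ]] 0.9948307291666667
```

View pics/top0.png

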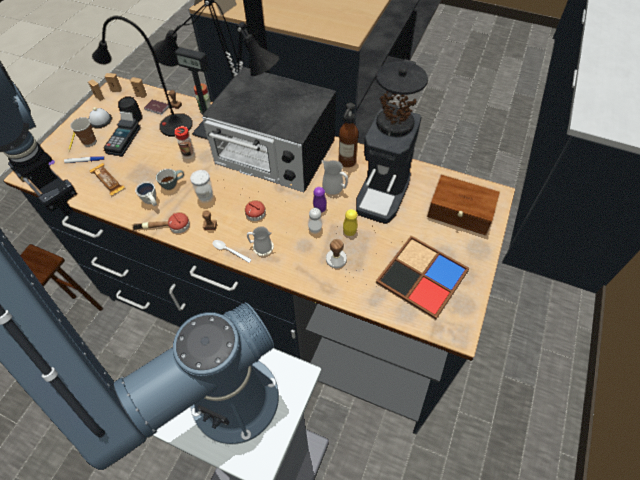

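View pics/side0.png

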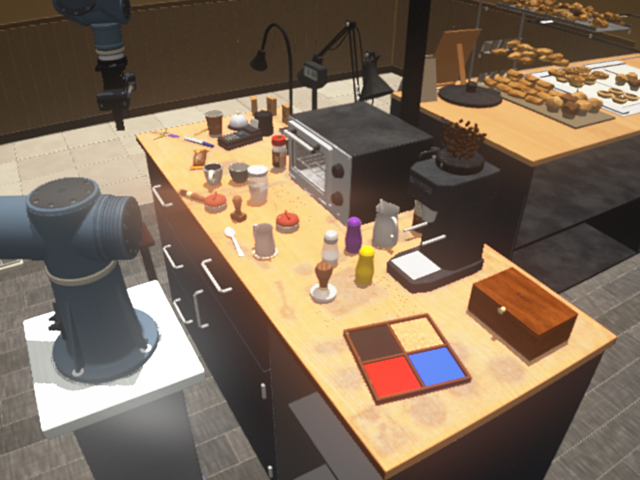

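```bash
cat > h.py <<'E'
import numpy as np,cv2
def load(n): return dict(np.load(n+".npz"))
def grab(n,save=None):
    from rig import cams
    c=cams.camera(n)
    if save: cv2.imwrite(f"pics/{save}.png",c["color"][...,::-1]); np.savez(f"{save}.npz",**c)
    return c
def rays(c,uv):
    K=c["intrinsics"]; d=np.array([float(c["k1"]),0,0,0])
    # iterate undistort
    uv=np.asarray(uv,float).reshape(-1,2); p=(uv-[K[0,2],K[1,2]])/[K[0,0],K[1,1]]; s=p.copy()
    for _ in range(30): s=p/(1+float(c["k1"])*(s**2).sum(1,keepdims=True))
    return s
def cloud(c):
    h,w=c["range_z"].shape; v,u=np.mgrid[:h,:w]
    s=rays(c,np.c_[u.ravel(),v.ravel()]); z=c["range_z"].ravel()[:,None]
    P=np.c_[s*z,z]; E=c["extrinsics"]; X=P@E[:3,:3].T+E[:3,3]; X[z[:,0]==0]=np.nan
    return X.reshape(h,w,3)
def project(c,X):
    E=c["extrinsics"]; P=(np.asarray(X).reshape(-1,3)-E[:3,3])@E[:3,:3]; s=P[:,:2]/P[:,2:]
    s=s*(1+float(c["k1"])*(s**2).sum(1,keepdims=True)); K=c["intrinsics"]
    return s*[K[0,0],K[1,1]]+[K[0,2],K[1,2]]
def onplane(c,uv,z):
    s=rays(c,uv); E=c["extrinsics"]; d=np.c_[s,np.ones(len(s))]@E[:3,:3].T
    t=(z-E[2,3])/d[:,2:]; return E[:3,3]+t*d
E
python3 - <<'E'
from h import *
t=load("top0");s=load("side0")
a=t["color"][160:300,100:440,::-1]; cv2.imwrite("pics/crt.png",cv2.resize(a,None,fx=2.3,fy=2.3,interpolation=cv2.INTER_CUBIC))
a=s["color"][150:350,170:450,::-1]; cv2.imwrite("pics/crs.png",cv2.resize(a,None,fx=2.8,fy=2.8,interpolation=cv2.INTER_CUBIC))
C=cloud(t)
for n,p in dict(timL=(178,220),timR=(255,209),shk=(315,222),tam=(336,244),pit=(262,240),stamp=(209,218),jar=(202,180),blk=(404,278),cork=(417,253),blue=(445,270),red=(430,294),table=(300,260)).items():
    print(n,np.round(C[p[1],p[0]],3))
C=cloud(s)
for n,p in dict(timL=(215,200),timR=(288,217),shk=(331,240),tam=(323,272),pit=(263,235),blk=(375,342),cork=(414,333),blue=(438,364),red=(393,376),table=(340,310)).items():
    print(n,np.round(C[p[1],p[0]],3))
E
```

```text
timL [0.379 0.391 0.041]
timR [0.508 0.205 0.032]
shk [0.516 0.015 0.054]
tam [ 0.449 -0.076  0.085]
pit [0.398 0.123 0.063]
stamp [0.414 0.304 0.053]
jar [0.499 0.366 0.102]
blk [ 0.466 -0.271  0.007]
cork [ 0.557 -0.281  0.009]
blue [ 0.535 -0.368  0.005]
red [ 0.443 -0.35   0.009]
table [0.414 0.018 0.   ]
timL [0.383 0.383 0.034]
timR [0.51  0.193 0.042]
shk [0.522 0.003 0.078]
tam [ 0.447 -0.09   0.076]
pit [0.405 0.118 0.063]
blk [ 0.465 -0.261  0.009]
cork [ 0.548 -0.279  0.01 ]
blue [ 0.535 -0.368  0.008]
red [ 0.444 -0.35   0.009]
table [ 0.463 -0.136 -0.001]
```

View pics/crt.png

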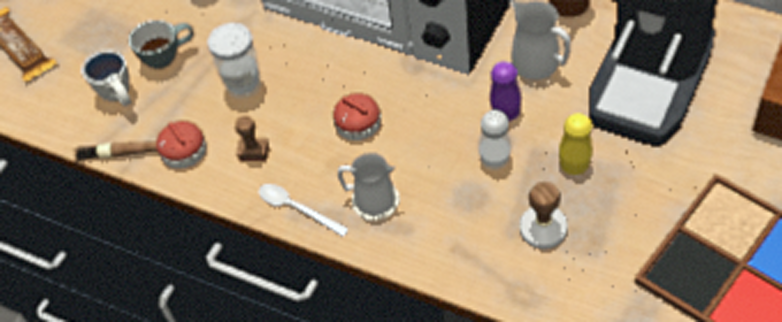

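View pics/crs.png

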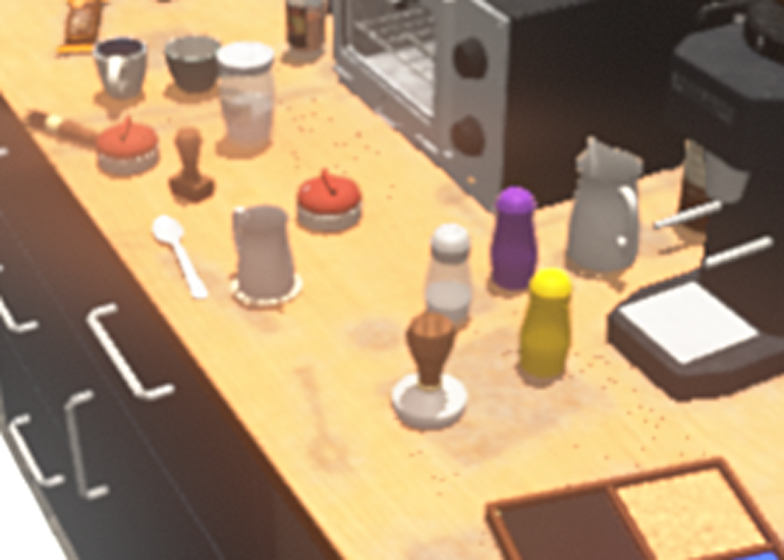

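```bash
cat > bev.py <<'E'
from h import *
import sys
def bev(pre,x0,x1,y0,y1,sc,name,suf):
    # rows: x decreasing downward; cols: y decreasing to right
    H=int((x1-x0)*sc);W=int((y1-y0)*sc);out=[]
    for c in pre:
        C=cloud(c).reshape(-1,3);col=c["color"].reshape(-1,3)
        m=(C[:,0]>x0)&(C[:,0]<x1)&(C[:,1]>y0)&(C[:,1]<y1)&(C[:,2]<.2)&(C[:,2]>-.02)
        C=C[m];col=col[m];o=np.argsort(C[:,2]);C=C[o];col=col[o]
        im=np.zeros((H,W,3),np.uint8)
        for p,q in zip(C,col):
            r=int((x1-p[0])*sc);k=int((y1-p[1])*sc);cv2.circle(im,(k,r),2,tuple(int(v) for v in q[::-1]),-1)
        for g in np.arange(np.ceil(x0*20)/20,x1,.05): cv2.line(im,(0,int((x1-g)*sc)),(W,int((x1-g)*sc)),(0,255,0),1);cv2.putText(im,f"{g:.2f}",(0,int((x1-g)*sc)),0,.35,(0,255,0))
        for g in np.arange(np.ceil(y0*20)/20,y1,.05): cv2.line(im,(int((y1-g)*sc),0),(int((y1-g)*sc),H),(0,255,0),1);cv2.putText(im,f"{g:.2f}",(int((y1-g)*sc),10),0,.35,(0,255,0))
        out.append(im)
    cv2.imwrite(f"pics/{name}.png",np.vstack(out))
if __name__=="__main__":
    bev([load("top0"),load("side0")],.33,.60,-.15,.42,1100,"bev0","0")
E
python3 bev.py; python3 - <<'E'
from h import *
T=load("top0");S=load("side0")
C={"t":cloud(T),"s":cloud(S)}
def zs(n,cx,cy,r=.06):
    for k in C:
        P=C[k].reshape(-1,3);P=P[(np.hypot(P[:,0]-cx,P[:,1]-cy)<r)]
        P=P[P[:,2]>.004]
        print(n,k,len(P),'zmax',np.round(np.sort(P[:,2])[-8:],3))
        for a,b in ((.004,.02),(.02,.035),(.035,.05),(.05,.065),(.065,.08),(.08,.1)):
            Q=P[(P[:,2]>=a)&(P[:,2]<b)]
            if len(Q): print("   ",a,b,len(Q),"x",np.round([Q[:,0].min(),Q[:,0].max()],3),"y",np.round([Q[:,1].min(),Q[:,1].max()],3))
zs("tamper",.455,-.083);zs("shaker",.528,.008,.045);zs("pitch",.405,.12);zs("timer",.515,.2);zs("stamp",.414,.304,.045);zs("jar",.5,.36,.05)
E
```

```text
tamper t 479 zmax [0.085 0.085 0.085 0.085 0.085 0.086 0.087 0.088]
    0.004 0.02 275 x [0.402 0.512] y [-0.138 -0.029]
    0.02 0.035 25 x [0.433 0.463] y [-0.086 -0.06 ]
    0.035 0.05 12 x [0.442 0.451] y [-0.086 -0.069]
    0.05 0.065 16 x [0.439 0.459] y [-0.093 -0.066]
    0.065 0.08 87 x [0.435 0.471] y [-0.094 -0.058]
    0.08 0.1 64 x [0.436 0.466] y [-0.09 -0.06]
tamper s 718 zmax [0.085 0.085 0.085 0.085 0.086 0.086 0.086 0.086]
    0.004 0.02 345 x [0.427 0.494] y [-0.132 -0.033]
    0.02 0.035 55 x [0.446 0.466] y [-0.092 -0.066]
    0.035 0.05 39 x [0.444 0.463] y [-0.09  -0.073]
    0.05 0.065 58 x [0.438 0.466] y [-0.095 -0.076]
    0.065 0.08 122 x [0.437 0.473] y [-0.097 -0.06 ]
    0.08 0.1 99 x [0.441 0.472] y [-0.093 -0.061]
shaker t 320 zmax [0.09  0.091 0.091 0.091 0.091 0.091 0.092 0.092]
    0.004 0.02 48 x [0.488 0.57 ] y [-0.036  0.049]
    0.02 0.035 47 x [0.506 0.537] y [-0.001  0.036]
    0.035 0.05 56 x [0.508 0.536] y [0.001 0.039]
    0.05 0.065 48 x [0.51  0.535] y [0.002 0.036]
    0.065 0.08 38 x [0.512 0.53 ] y [0.004 0.036]
    0.08 0.1 83 x [0.
[... 2149 characters left out ...]
0.1   0.1   0.101 0.101 0.102 0.102]
    0.004 0.02 87 x [0.463 0.547] y [0.315 0.4  ]
    0.02 0.035 52 x [0.484 0.533] y [0.357 0.397]
    0.035 0.05 48 x [0.482 0.515] y [0.357 0.403]
    0.05 0.065 71 x [0.483 0.53 ] y [0.357 0.405]
    0.065 0.08 79 x [0.483 0.534] y [0.357 0.405]
    0.08 0.1 235 x [0.483 0.539] y [0.357 0.409]
jar s 685 zmax [0.099 0.099 0.099 0.099 0.099 0.099 0.1   0.1  ]
    0.004 0.02 87 x [0.453 0.546] y [0.316 0.395]
    0.02 0.035 85 x [0.488 0.54 ] y [0.355 0.39 ]
    0.035 0.05 89 x [0.485 0.538] y [0.351 0.397]
    0.05 0.065 96 x [0.485 0.539] y [0.352 0.394]
    0.065 0.08 119 x [0.486 0.542] y [0.354 0.395]
    0.08 0.1 208 x [0.486 0.539] y [0.354 0.407]
```

View pics/bev0.png

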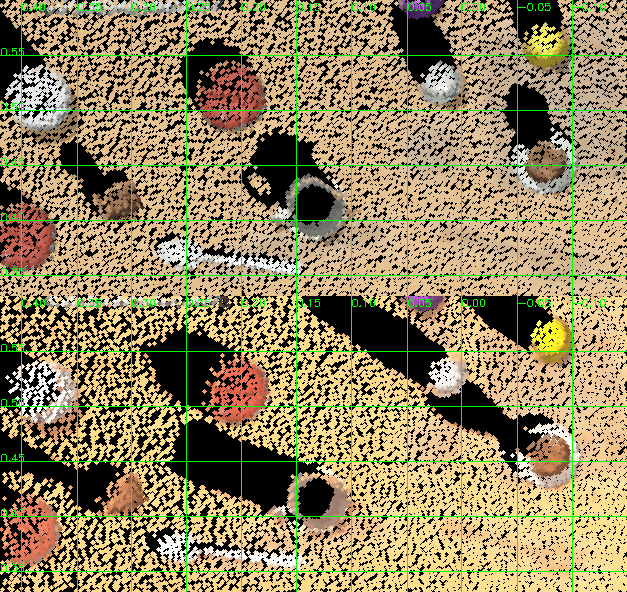

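```bash
cat > fit.py <<'E'
from h import *
from scipy.optimize import least_squares
def pts(C,cx,cy,r,z0,z1):
    P=C.reshape(-1,3);return P[(np.hypot(P[:,0]-cx,P[:,1]-cy)<r)&(P[:,2]>=z0)&(P[:,2]<z1)]
def fit(P,r,x0):
    f=lambda q:np.hypot(P[:,0]-q[0],P[:,1]-q[1])-r
    s=least_squares(f,x0,loss="soft_l1",f_scale=.002);return s.x,np.median(np.abs(f(s.x)))
def tray(c):
    """pad centres from colour/range masks"""
    C=cloud(c);col=c["color"].astype(int);R,G,B=col[...,0],col[...,1],col[...,2]
    reg=(np.abs(C[...,0]-.5)<.14)&(np.abs(C[...,1]+.31)<.14)&(C[...,2]<.02)
    M={"red":(R>150)&(G<80)&(B<80),"blue":(B>120)&(R<100),"cork":(R>180)&(G>140)&(B>70)&(C[...,2]>.0045),"black":(R<75)&(G<62)&(B<60)}
    o={}
    for k,m in M.items():
        m=(m&reg).astype(np.uint8);n,l,st,ce=cv2.connectedComponentsWithStats(m);i=1+np.argmax(st[1:,4])
        cn,_=cv2.findContours((l==i).astype(np.uint8),cv2.RETR_EXTERNAL,cv2.CHAIN_APPROX_NONE)
        p=onplane(c,cn[0].reshape(-1,2),.009)[:,:2]
        (cx,cy),(w,h),a=cv2.minAreaRect((p*1e3).astype(np.float32)); zz=np.nanmedian(C[...,2][l==i])
        o[k]=(cx,cy,w,h,a,zz*1e3)
    return o
E
python3 - <<'E'
from fit import *
D={"t":load("top0"),"s":load("side0")}
for k,c in D.items():
    C=cloud(c)
    for n,cx,cy,R,z0,z1,r in (("tamper foot",.454,-.078,.036,.01,.026,.029),("tamper knob",.454,-.078,.03,.06,.078,.0195),("shaker",.53,.015,.03,.012,.066,.022),("shakertop",.53,.015,.025,.07,.078,.017),
       ("pitch",.413,.133,.032,.01,.052,.0255),("timerlow",.513,.207,.04,.006,.018,.0315),("timerup",.513,.207,.04,.019,.034,.0305),("jar",.512,.382,.035,.01,.09,.0295)):
        P=pts(C,cx,cy,R,z0,z1);x,e=fit(P,r,(cx,cy));print(k,n,len(P),np.round(x*1e3,1),round(e*1e3,1))
    P=pts(C,.413,.133,.06,.025,.068);d=np.hypot(*(P[:,:2]-[.413,.133]).T);Q=P[(d>.033)&(P[:,2]>.02)]
    print("handle?",np.round(Q[:,:].mean(0),3),len(Q)); 
    for r in tray(c).items(): print(r[0],np.round(r[1],1))
    # timer ridge
    P=pts(C,.513,.207,.03,.037,.06);print("ridge",np.round(P.mean(0),4));
E
```

```text
t tamper foot 214 [465.5 -71. ] 6.3
t tamper knob 64 [456.6 -74.1] 1.1
t shaker 173 [532.8  22.9] 1.5
t shakertop 22 [529.2  20.3] 0.6
t pitch 259 [413.8 135.6] 2.0
t timerlow 56 [515.4 212.2] 0.8
t timerup 200 [517.1 213.1] 4.2
t jar 312 [514.9 388.6] 1.4
handle? [0.402 0.17  0.046] 24
red [ 478.6 -355.3   21.3    2.2   75.5    7.3]
blue [ 527.1 -368.5   81.5   81.9   76.2    8.7]
cork [ 548.2 -281.7   80.    80.3   76.4    8.8]
black [ 463.2 -259.8   80.7   81.    75.4    8.9]
ridge [0.5122 0.2103 0.041 ]
s tamper foot 314 [462.8 -67.7] 6.5
s tamper knob 123 [457.8 -74.9] 1.2
s shaker 324 [533.4  22.2] 1.4
s shakertop 43 [531.2  18.2] 1.0
s pitch 338 [416.5 135.3] 1.7
s timerlow 98 [517.7 211.6] 1.5
s timerup 210 [518.5 213.7] 3.1
s jar 489 [516.2 387.8] 1.8
handle? [0.404 0.169 0.046] 31
red [ 442.5 -346.    80.    82.6   76.1    9.3]
blue [ 540.2 -406.1    8.4   40.6   81.2   10. ]
cork [ 550.1 -282.5   82.1   81.4   76.     9.4]
black [ 244.  -451.5    2.9   51.4    0.6 -436.5]
ridge [0.5146 0.2074 0.0411]
```

```bash
python3 - <<'E'
from h import *
T=load("top0");S=load("side0")
H=np.full((16,34),0.)  # 5cm cells x .3..1.1? y .85..-.85
for c in (T,S):
    P=cloud(c).reshape(-1,3);P=P[np.isfinite(P[:,0])&(P[:,2]>.012)&(P[:,0]>.2)&(P[:,0]<1)&(np.abs(P[:,1])<.85)]
    i=((P[:,0]-.2)/.05).astype(int);j=((.85-P[:,1])/.05).astype(int)
    np.maximum.at(H,(i,j),P[:,2])
print("     "+" ".join(f"{.825-.05*j:+.2f}" for j in range(34)))
for i in range(15,-1,-1): print(f"{.225+.05*i:.2f}"+" ".join(f"{int(h*1000):5d}" if h>.012 else "    ." for h in H[i]))
E
```

```text
+0.82 +0.77 +0.72 +0.67 +0.62 +0.57 +0.52 +0.47 +0.42 +0.37 +0.32 +0.27 +0.22 +0.17 +0.12 +0.07 +0.02 -0.03 -0.08 -0.13 -0.18 -0.23 -0.28 -0.33 -0.38 -0.43 -0.48 -0.53 -0.58 -0.63 -0.68 -0.73 -0.78 -0.83
0.97    .     .     .     .     .     .     .     .     .     .     .     .     .     .     .     .     .     .     .     .     .     .     .     .     .     .     .     .     .     .     .     .     .     .
0.93    .     .     .     .     .     .     .   367   299   364   279     .     .     .     .     .     .     .     .     .     .     .     .     .     .     .     .     .     .     .     .     .     .     .
0.88   60     .   266   315   342   386   440   441   372   373   375   309   225   226   225   225     .     .     .     .     .     .     .     .     .     .     .     .     .     .     .     .     .     .
0.83   54    23   267   315   333   354     .     .   227   360   354   309   226   225   226   223   230     .   420   421   420     .    75    75    75    74    70     .     .     .     .     .     .     .
0.78  356   402   406   398   337   319   321   320   225   227 
[... 1731 characters left out ...]
   .     .    16    19     .     .     .     .     .     .     .     .     .
0.33    .     .     .     .     .     .    22    23     .     .     .     .     .     .     .     .     .     .     .     .     .     .     .     .     .     .     .     .     .     .     .     .     .     .
0.28    .     .     .   336   336   562   562     .     .     .     .     .     .     .     .     .     .     .     .     .     .     .     .     .     .     .     .     .     .     .     .     .     .     .
0.23    .     .     .   337   336   520   577   601     .     .     .     .     .     .     .     .     .     .     .     .     .     .     .     .     .     .     .     .     .     .     .     .     .     .
```

```bash
python3 - <<'E'
from h import *
T=load("top0");S=load("side0")
for c in (T,S):
    P=cloud(c).reshape(-1,3)
    for y in np.arange(.05,.4,.05):
        m=(P[:,0]>.45)&(P[:,0]<.75)&(np.abs(P[:,1]-y)<.025)&(P[:,2]>.11)&(P[:,2]<.3); Q=P[m]
        if len(Q): print(round(y,2),np.round(np.sort(Q[:,0])[:3],3),np.round(Q[np.argsort(Q[:,0])[:3],2],3))
a=S["color"][0:150,40:200,::-1];b=T["color"][60:230,0:120,::-1]
cv2.imwrite("pics/g.png",np.hstack([cv2.resize(a,(640,600)),cv2.resize(b,(424,600))])[:, :800] if 0 else cv2.resize(np.hstack([cv2.resize(a,(480,450)),cv2.resize(b,(318,450))]),(798,450)))
E
```

```text
0.1 [0.621 0.627 0.627] [0.178 0.173 0.198]
0.15 [0.61  0.61  0.611] [0.185 0.181 0.173]
0.2 [0.59  0.591 0.592] [0.203 0.196 0.193]
0.25 [0.588 0.589 0.589] [0.2   0.198 0.198]
0.3 [0.586 0.587 0.588] [0.199 0.199 0.201]
0.35 [0.587 0.587 0.587] [0.2   0.196 0.197]
0.1 [0.619 0.621 0.625] [0.176 0.165 0.169]
0.15 [0.608 0.611 0.611] [0.184 0.171 0.179]
0.2 [0.591 0.591 0.592] [0.196 0.195 0.197]
0.25 [0.59  0.591 0.592] [0.196 0.197 0.202]
0.3 [0.591 0.591 0.591] [0.198 0.195 0.2  ]
0.35 [0.591 0.591 0.591] [0.195 0.197 0.198]
```

View pics/g.png

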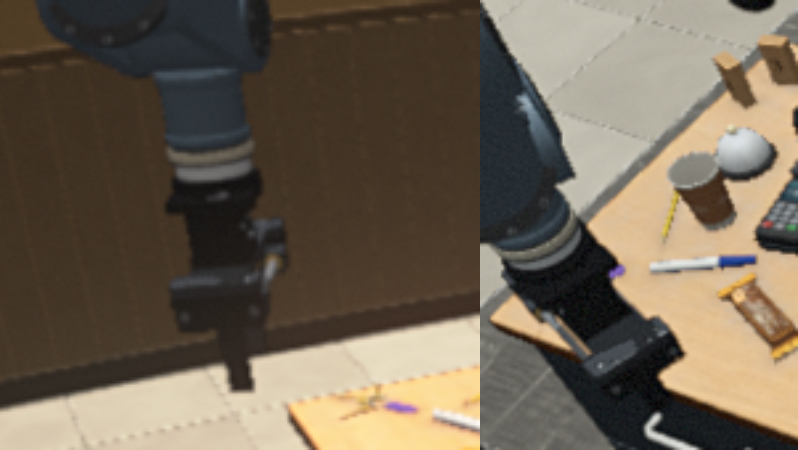

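```bash
cat > go.py <<'E'
import sys,numpy as np
from rig import robot
from scipy.spatial.transform import Rotation as R
def go(*targets):
    o=robot.get_obs();p=np.array(o["position"]);r=R.from_quat(o["tool_rot"]).as_matrix()
    jaw=np.degrees(np.arctan2(r[1,1],r[0,1]))
    print("t",round(o["time"],2),"p",np.round(p,4),"jaw",round(jaw,2),"tilt",round(np.degrees(np.arccos(-r[2,2])),2),"w",round(o["grip_width"],4),"q",np.round(o["q"],2),"F",np.round(o["ft_force"],1))
    for x,y,z,j in targets:
        d=r.T@(np.array([x,y,z])-p);dt=(j-jaw+180)%360-180
        if abs(dt)>90: dt-=180*np.sign(dt)
        print((x,y,z,j),"shift",np.round(d,4),"turn",round(-np.radians(dt),4))
if __name__=="__main__":
    a=[float(v) for v in sys.argv[1:]];go(*[a[i:i+4] for i in range(0,len(a),4)])
E
python3 go.py .5145 .21 .2 90 .5145 .21 .07 90 .5145 .21 .012 90
```

```text
t 0.1 p [0.2103 0.5878 0.2217] jaw 70.3 tilt 0.11 w 0.087 q [ 1.05  0.53  1.43 -0.    1.18 -0.18] F [-0.9 -0.4 -0. ]
(0.5145, 0.21, 0.2, 90.0) shift [-0.4138 -0.2532  0.022 ] turn -0.3438
(0.5145, 0.21, 0.07, 90.0) shift [-0.4138 -0.2529  0.152 ] turn -0.3438
(0.5145, 0.21, 0.012, 90.0) shift [-0.4138 -0.2528  0.21  ] turn -0.3438
```

>>> send_rows(
  steps=[0.087,-0.05,-0.03,0,-0.1,0.087,-0.1,-0.06,0.005,-0.2,0.087,-0.15,-0.09,0.01,-0.3,0.087,-0.2,-0.12,0.015,-0.344,0.087,-0.25,-0.153,0.02,-0.344,0.087,-0.3,-0.183,0.022,-0.344,0.087,-0.36,-0.22,0.022,-0.344,0.087,-0.414,-0.253,0.022,-0.344],
  force=15,
)

```text
time: 1.1
position: [0.5101, 0.2152, 0.1997]
tool_rot: [-0.0, 1.0, -0.001, -0.001]
ft_force: [-0.2, 0.6, 0.1]
grip_width: 0.0872
```

```bash
python3 go.py .5145 .21 .2 90 .5145 .21 .012 90
```

```text
t 1.1 p [0.5101 0.2152 0.1997] jaw 90.01 tilt 0.13 w 0.0872 q [ 0.2   0.46  1.64 -0.    1.05 -1.37] F [-0.2  0.6  0.1]
(0.5145, 0.21, 0.2, 90.0) shift [-0.0044 -0.0052 -0.0003] turn 0.0002
(0.5145, 0.21, 0.012, 90.0) shift [-0.0047 -0.0049  0.1877] turn 0.0002
```

>>> send_rows(
  steps=[0.087,-0.005,-0.005,0.05,0,0.087,-0.005,-0.005,0.1,0,0.087,-0.005,-0.005,0.14,0,0.087,-0.005,-0.005,0.165,0,0.087,-0.005,-0.005,0.18,0,0.087,-0.005,-0.005,0.188,0,0.087,-0.005,-0.005,0.188,0],
)

```text
time: 1.98
position: [0.5149, 0.21, 0.0118]
tool_rot: [-0.0, 1.0, -0.001, -0.001]
ft_force: [0.1, 0.0, 0.5]
grip_width: 0.087
```

```bash
python3 - <<'E'
from h import *
from go import go
c=grab("top","t1");d=grab("side","s1");go()
a=c["color"][150:260,180:330,::-1];b=d["color"][150:290,220:380,::-1]
cv2.imwrite("pics/c1.png",np.hstack([cv2.resize(a,(400,400)),cv2.resize(b,(400,400))]))
E
```

```text
t 2.08 p [0.5155 0.2101 0.0125] jaw 90.02 tilt 0.07 w 0.087 q [ 0.19  0.76  1.75 -0.    0.64 -1.38] F [-0.6 -0.3  0.1]
```

View pics/c1.png

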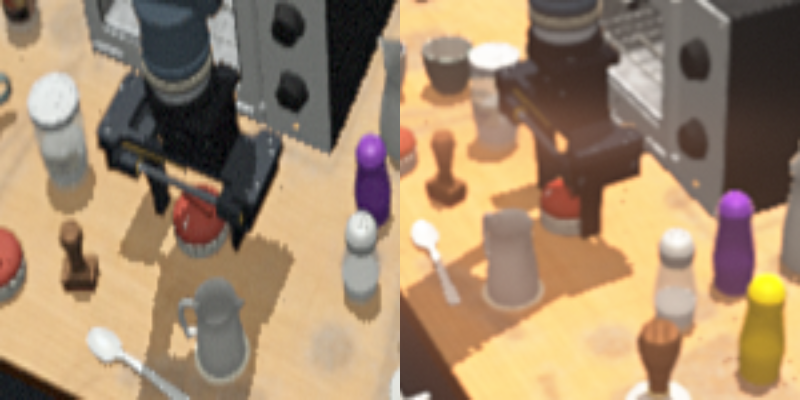

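The fingers straddle the right-hand timer (top crop ~(200,215)), clear of the jar, stamp and oven. Next I close and lift.

>>> send_rows(
  steps=[0.055,0,0,0,0,0.055,0,0,0,0,0.055,0,0,0,0,0.055,0,0,0,0,0.055,0,0,0,0,0.055,0,0,0,0],
  force=20,
)

```text
time: 2.82
position: [0.5156, 0.2102, 0.0128]
tool_rot: [-0.0, 1.0, -0.001, 0.0]
ft_force: [0.0, -0.3, 4.0]
grip_width: 0.062
```

>>> send_rows(
  steps=[0.055,0,0,-0.02,0,0.055,0,0,-0.05,0,0.055,0,0,-0.09,0,0.055,0,0,-0.13,0,0.055,0,0,-0.16,0,0.055,0,0,-0.16,0],
)

```text
time: 3.58
position: [0.5169, 0.2106, 0.1746]
tool_rot: [-0.0, 1.0, -0.0, 0.003]
ft_force: [0.2, 0.4, -1.4]
grip_width: 0.0618
```

```bash
python3 go.py .442 -.346 .17 75.6 .442 -.346 .021 75.6
```

```text
t 3.58 p [0.5169 0.2106 0.1746] jaw 90.02 tilt 0.31 w 0.0618 q [ 0.19  0.5   1.65 -0.    0.98 -1.38] F [ 0.2  0.4 -1.4]
(0.442, -0.346, 0.17, 75.6) shift [ 0.0751 -0.5566  0.0043] turn 0.2516
(0.442, -0.346, 0.021, 75.6) shift [ 0.0759 -0.5566  0.1533] turn 0.2516
```

>>> send_rows(
  steps=[0.055,0.008,-0.05,0,0.05,0.055,0.016,-0.11,0,0.1,0.055,0.024,-0.17,0,0.15,0.055,0.032,-0.23,0,0.2,0.055,0.04,-0.29,0,0.25,0.055,0.048,-0.35,0,0.252,0.055,0.056,-0.41,0,0.252,0.055,0.064,-0.47,0,0.252],
)

```text
time: 4.58
position: [0.4516, -0.2605, 0.1723]
tool_rot: [0.126, 0.992, 0.001, 0.001]
ft_force: [1.6, 0.0, -0.3]
grip_width: 0.0622
```

```bash
python3 go.py .4415 -.346 .17 75.6 .4415 -.346 .022 75.6
```

```text
t 4.58 p [ 0.4516 -0.2605  0.1723] jaw 75.56 tilt 0.21 w 0.0622 q [-0.74  0.46  1.74  0.    0.94 -2.06] F [ 1.6  0.  -0.3]
(0.4415, -0.346, 0.17, 75.6) shift [-0.0116 -0.0853  0.0021] turn -0.0007
(0.4415, -0.346, 0.022, 75.6) shift [-0.0113 -0.0857  0.1501] turn -0.0007
```

>>> send_rows(
  steps=[0.055,-0.006,-0.045,0,0,0.055,-0.011,-0.085,0.01,0,0.055,-0.011,-0.085,0.06,0,0.055,-0.011,-0.085,0.1,0,0.055,-0.011,-0.085,0.125,0,0.055,-0.011,-0.085,0.14,0,0.055,-0.011,-0.085,0.147,0,0.055,-0.011,-0.085,0.147,0],
)

```text
time: 5.58
position: [0.4414, -0.3452, 0.0249]
tool_rot: [0.126, 0.992, 0.001, 0.001]
ft_force: [-0.3, -0.0, -1.0]
grip_width: 0.0621
```

```bash
python3 go.py .4415 -.346 .022 75.6
```

```text
t 5.58 p [ 0.4414 -0.3452  0.0249] jaw 75.56 tilt 0.21 w 0.0621 q [-0.87  0.74  1.73  0.01  0.67 -2.19] F [-0.3 -0.  -1. ]
(0.4415, -0.346, 0.022, 75.6) shift [-0.0003 -0.0008  0.0029] turn -0.0007
```

>>> send_rows(
  steps=[0.055,0,-0.001,0.002,0,0.055,0,-0.001,0.003,0,0.055,0,-0.001,0.003,0,0.07,0,-0.001,0.003,0,0.076,0,-0.001,0.003,0,0.076,0,-0.001,0.003,0,0.076,0,-0.001,-0.03,0,0.076,0,-0.001,-0.08,0],
)

```text
time: 6.58
position: [0.44, -0.3454, 0.1043]
tool_rot: [0.126, 0.992, 0.003, -0.0]
ft_force: [0.3, -0.9, 0.6]
grip_width: 0.0758
```

```bash
python3 go.py .4415 -.346 .022 75.6 .4145 .1345 .19 17.5
```

```text
t 6.58 p [ 0.44   -0.3454  0.1043] jaw 75.55 tilt 0.33 w 0.0758 q [-0.87  0.61  1.7   0.    0.84 -2.19] F [ 0.3 -0.9  0.6]
(0.4415, -0.346, 0.022, 75.6) shift [-0.0017 -0.0007  0.0823] turn -0.0009
(0.4145, 0.1345, 0.19, 17.5) shift [ 0.1446  0.4588 -0.0829] turn 1.0132
```

>>> send_rows(
  steps=[0.076,0,0,-0.05,0.1,0.076,0.02,0.06,-0.085,0.25,0.076,0.037,0.115,-0.085,0.4,0.076,0.054,0.17,-0.085,0.55,0.076,0.072,0.225,-0.085,0.7,0.076,0.089,0.28,-0.085,0.85,0.076,0.106,0.335,-0.085,1.01,0.076,0.124,0.39,-0.085,1.01],
)

```text
time: 7.58
position: [0.4175, 0.0642, 0.192]
tool_rot: [0.591, 0.807, 0.003, -0.001]
ft_force: [0.2, -0.7, 0.2]
grip_width: 0.0759
```

```bash
python3 - <<'E'
from fit import *
from go import go
c=grab("top","t2");d=grab("side","s2")
for k,c in (("t",c),("s",d)):
    C=cloud(c)
    for n,cx,cy,R,z0,z1,r in (("timerlow",.4415,-.346,.04,.014,.027,.0315),("timerup",.4415,-.346,.04,.028,.042,.0305)):
        P=pts(C,cx,cy,R,z0,z1);x,e=fit(P,r,(cx,cy));print(k,n,len(P),np.round(x*1e3,1),round(e*1e3,1),"ext",np.round(np.r_[P[:,:2].min(0),P[:,:2].max(0)]*1e3,1))
a=load("t2")["color"][220:330,360:490,::-1];b=load("s2")["color"][300:410,330:480,::-1]
cv2.imwrite("pics/c2.png",np.hstack([cv2.resize(a,(400,400)),cv2.resize(b,(400,400))]))
go((.4145,.1345,.19,17.5),(.4145,.1345,.02,17.5))
E
```

```text
t timerlow 60 [ 440.9 -345.8] 0.8 ext [ 407.7 -382.4  456.6 -309.1]
t timerup 262 [ 443.6 -345.7] 5.1 ext [ 407.  -375.2  469.7 -316. ]
s timerlow 159 [ 442.  -345.6] 0.6 ext [ 409.1 -378.6  458.5 -333.3]
s timerup 478 [ 443.4 -344.3] 2.9 ext [ 410.  -379.1  471.8 -317. ]
t 7.67 p [0.415  0.0679 0.1917] jaw 18.15 tilt 0.45 w 0.0762 q [-0.11  0.31  1.96  0.01  0.88 -0.43] F [-0.6  0.3 -0.2]
(0.4145, 0.1345, 0.19, 17.5) shift [0.0634 0.0203 0.0022] turn 0.0114
(0.4145, 0.1345, 0.02, 17.5) shift [0.0621 0.0203 0.1722] turn 0.0114
```

View pics/c2.png

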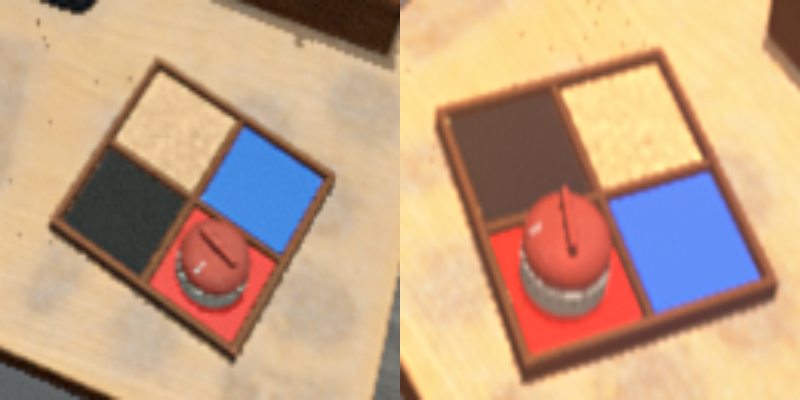

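The timer stands upright in the middle of the red pad; its fitted centre is (0.4415, -0.3457). Next is the pitcher.

>>> send_rows(
  steps=[0.076,0.04,0.012,0,0.011,0.076,0.063,0.02,0.01,0.011,0.076,0.063,0.02,0.06,0.011,0.076,0.063,0.02,0.11,0.011,0.076,0.063,0.02,0.145,0.011,0.076,0.063,0.02,0.165,0.011,0.076,0.063,0.02,0.172,0.011,0.076,0.063,0.02,0.172,0.011],
)

```text
time: 8.68
position: [0.4143, 0.1349, 0.0202]
tool_rot: [0.591, 0.806, 0.002, -0.003]
ft_force: [-0.4, -0.0, 0.6]
grip_width: 0.0758
```

```bash
python3 - <<'E'
from h import *
from go import go
c=grab("top","t3");d=grab("side","s3");go((.4145,.1345,.02,17.5))
a=c["color"][180:290,200:340,::-1];b=d["color"][180:300,200:330,::-1]
cv2.imwrite("pics/c3.png",np.hstack([cv2.resize(a,(400,400)),cv2.resize(b,(400,400))]))
E
```

```text
t 8.78 p [0.4147 0.1351 0.0209] jaw 17.51 tilt 0.44 w 0.0761 q [ 0.05  0.68  2.05  0.02  0.41 -0.27] F [-0.8  0.4  0.5]
(0.4145, 0.1345, 0.02, 17.5) shift [-0.0005 -0.0004  0.0009] turn 0.0002
```

View pics/c3.png

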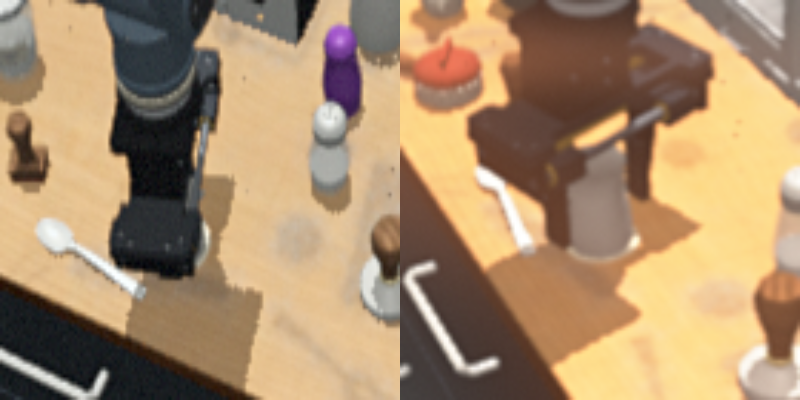

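Fingers straddle the pitcher's belly, both beside it (side crop (555,225) and (640,165)). Next I grip and lift.

>>> send_rows(
  steps=[0.045,0,0,0,0,0.045,0,0,0,0,0.045,0,0,0,0,0.045,0,0,0,0,0.045,0,0,0,0,0.045,0,0,0,0],
  force=25,
)

```text
time: 9.52
position: [0.4143, 0.1351, 0.0211]
tool_rot: [0.591, 0.806, 0.003, -0.003]
ft_force: [-0.9, -1.3, 4.4]
grip_width: 0.0473
```

>>> send_rows(
  steps=[0.045,0,0,-0.02,0,0.045,0,0,-0.05,0,0.045,0,0,-0.09,0,0.045,0,0,-0.13,0,0.045,0,0,-0.16,0,0.045,0,0,-0.16,0],
)

```text
time: 10.28
position: [0.416, 0.134, 0.1826]
tool_rot: [0.591, 0.807, 0.005, -0.001]
ft_force: [0.5, 0.1, -1.7]
grip_width: 0.0473
```

```bash
python3 - <<'E'
from fit import *
from go import go
c=grab("top","t4");d=grab("side","s4")
go((.527,-.3685,.18,-14.4),(.527,-.3685,.03,-14.4))
a=c["color"][140:290,200:340,::-1];b=d["color"][130:280,200:330,::-1]
cv2.imwrite("pics/c4.png",np.hstack([cv2.resize(a,(400,400)),cv2.resize(b,(400,400))]))
for k in (c,d):
    P=pts(cloud(k),.41,.14,.06,.14,.3);
    P=pts(cloud(k),.4145,.135,.07,.13,.25); print(len(P),np.round(np.percentile(P[:,2],[0,1,5]),3))
E
```

```text
t 10.38 p [0.4139 0.1339 0.1804] jaw 17.51 tilt 0.44 w 0.048 q [ 0.05  0.34  1.94  0.01  0.86 -0.26] F [-1.1 -0.6 -1.1]
(0.527, -0.3685, 0.18, -14.4) shift [-0.5131 -0.0433 -0.0036] turn 0.5569
(0.527, -0.3685, 0.03, -14.4) shift [-0.5143 -0.0434  0.1464] turn 0.5569
112 [0.162 0.162 0.163]
983 [0.162 0.163 0.165]
```

View pics/c4.png

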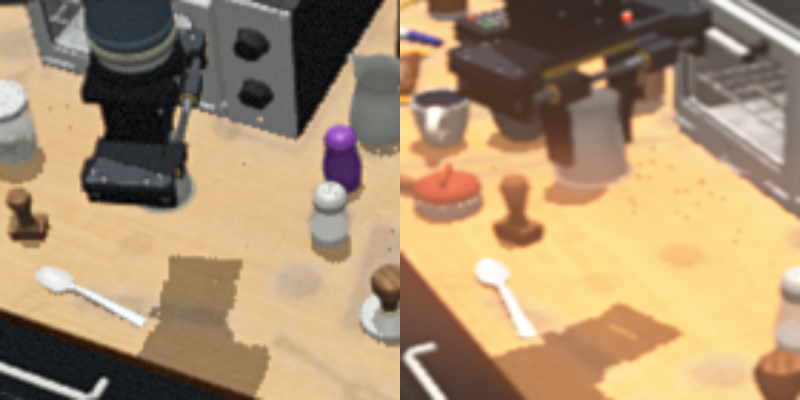

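```bash
python3 go.py .525 -.371 .18 -14.4 .525 -.371 .03 -14.4
```

```text
t 10.38 p [0.4139 0.1339 0.1804] jaw 17.51 tilt 0.44 w 0.048 q [ 0.05  0.34  1.94  0.01  0.86 -0.26] F [-1.1 -0.6 -1.1]
(0.525, -0.371, 0.18, -14.4) shift [-0.5149 -0.046  -0.0036] turn 0.5569
(0.525, -0.371, 0.03, -14.4) shift [-0.516  -0.046   0.1464] turn 0.5569
```

>>> send_rows(
  steps=[0.045,-0.04,-0.003,0,0.05,0.045,-0.1,-0.008,0,0.15,0.045,-0.16,-0.014,0,0.25,0.045,-0.22,-0.02,0,0.35,0.045,-0.28,-0.025,0,0.45,0.045,-0.34,-0.03,0,0.55,0.045,-0.4,-0.036,0,0.557,0.045,-0.45,-0.04,0,0.557],
)

```text
time: 11.38
position: [0.5104, -0.3091, 0.174]
tool_rot: [0.791, 0.612, 0.001, -0.006]
ft_force: [-0.1, -0.4, -2.1]
grip_width: 0.0476
```

```bash
python3 go.py .525 -.371 .18 -14.4 .525 -.371 .032 -14.4
```

```text
t 11.38 p [ 0.5104 -0.3091  0.174 ] jaw -14.48 tilt 0.65 w 0.0476 q [-0.73  0.55  1.55  0.01  1.05 -0.48] F [-0.1 -0.4 -2.1]
(0.525, -0.371, 0.18, -14.4) shift [-0.0562  0.0296 -0.0067] turn -0.0015
(0.525, -0.371, 0.032, -14.4) shift [-0.0575  0.0306  0.1413] turn -0.0015
```

>>> send_rows(
  steps=[0.045,-0.035,0.018,-0.01,0,0.045,-0.057,0.03,0,0,0.045,-0.057,0.03,0.05,0,0.045,-0.057,0.03,0.09,0,0.045,-0.057,0.03,0.115,0,0.045,-0.057,0.03,0.13,0,0.045,-0.057,0.03,0.136,0,0.045,-0.057,0.03,0.136,0],
)

```text
time: 12.38
position: [0.5246, -0.3704, 0.0371]
tool_rot: [0.791, 0.612, 0.001, -0.006]
ft_force: [-0.3, -0.5, -2.2]
grip_width: 0.0479
```

```bash
python3 - <<'E'
from h import *
from go import go
c=grab("top","t5");d=grab("side","s5");go((.525,-.371,.030,-14.4))
a=c["color"][180:330,360:510,::-1];b=d["color"][280:420,340:500,::-1]
cv2.imwrite("pics/c5.png",np.hstack([cv2.resize(a,(400,400)),cv2.resize(b,(400,400))]))
E
```

```text
t 12.47 p [ 0.5251 -0.371   0.0383] jaw -14.48 tilt 0.54 w 0.0478 q [-0.79  0.79  1.5   0.    0.86 -0.54] F [-0.5  0.1 -1.4]
(0.525, -0.371, 0.03, -14.4) shift [-0.0001 -0.0001  0.0083] turn -0.0014
```

View pics/c5.png

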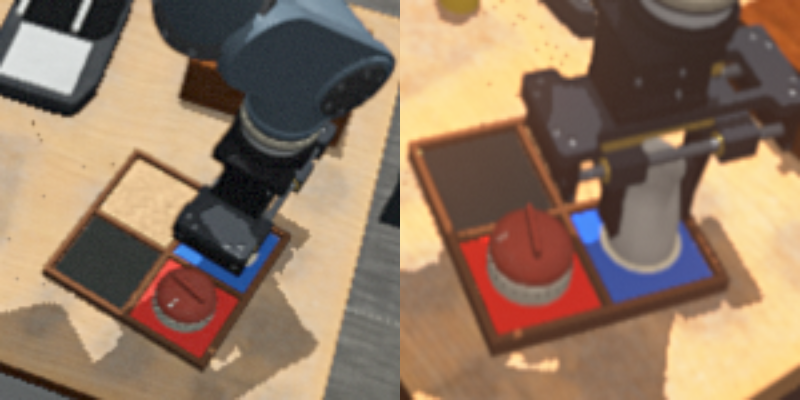

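>>> send_rows(
  steps=[0.045,0,0,0.003,0,0.045,0,0,0.006,0,0.045,0,0,0.008,0,0.045,0,0,0.008,0,0.045,0,0,0.008,0],
)

```text
time: 13.1
position: [0.5251, -0.3709, 0.0303]
tool_rot: [0.791, 0.612, 0.001, -0.005]
ft_force: [-0.4, 0.5, -2.2]
grip_width: 0.0479
```

>>> send_rows(
  steps=[0.045,0,0,0.001,0,0.045,0,0,0.001,0,0.055,0,0,0.001,0,0.062,0,0,0.001,0,0.062,0,0,0.001,0,0.062,0,0,-0.03,0,0.062,0,0,-0.08,0,0.062,0,0,-0.13,0],
)

```text
time: 14.1
position: [0.5254, -0.3719, 0.161]
tool_rot: [0.791, 0.612, 0.001, -0.005]
ft_force: [0.4, -0.6, -0.2]
grip_width: 0.0617
```

```bash
python3 go.py .457 -.0745 .18 75 
```

```text
t 14.1 p [ 0.5254 -0.3719  0.161 ] jaw -14.48 tilt 0.6 w 0.0617 q [-0.79  0.63  1.43  0.    1.09 -0.54] F [ 0.4 -0.6 -0.2]
(0.457, -0.0745, 0.18, 75.0) shift [ 0.271  -0.1407 -0.0159] turn -1.5618
```

```bash
python3 go.py .457 -.0745 .18 -14.4 .457 -.0745 .042 -14.4
```

```text
t 14.1 p [ 0.5254 -0.3719  0.161 ] jaw -14.48 tilt 0.6 w 0.0617 q [-0.79  0.63  1.43  0.    1.09 -0.54] F [ 0.4 -0.6 -0.2]
(0.457, -0.0745, 0.18, -14.4) shift [ 0.271  -0.1407 -0.0159] turn -0.0014
(0.457, -0.0745, 0.042, -14.4) shift [ 0.2699 -0.1398  0.1221] turn -0.0014
```

>>> send_rows(
  steps=[0.062,0.05,-0.025,-0.019,0,0.062,0.1,-0.05,-0.019,0,0.062,0.15,-0.075,-0.019,0,0.062,0.2,-0.105,-0.019,0,0.062,0.25,-0.13,-0.019,0,0.062,0.271,-0.141,-0.019,0,0.062,0.271,-0.141,-0.019,0],
)

```text
time: 14.98
position: [0.4561, -0.0729, 0.1832]
tool_rot: [0.79, 0.613, 0.001, -0.005]
ft_force: [0.7, 0.1, 0.2]
grip_width: 0.0622
```

```bash
python3 - <<'E'
from fit import *
from go import go
c=grab("top","t6");d=grab("side","s6");go((.457,-.0745,.042,-14.4))
a=c["color"][200:330,330:500,::-1];b=d["color"][220:420,280:500,::-1]
cv2.imwrite("pics/c6.png",np.hstack([cv2.resize(a,(400,400)),cv2.resize(b,(400,400))]))
for k in (c,d):
    C=cloud(k)
    for n,cx,cy,R,z0,z1,r in (("pit",.525,-.371,.03,.02,.062,.0255),("timer",.4415,-.346,.04,.014,.027,.0315)):
        P=pts(C,cx,cy,R,z0,z1);x,e=fit(P,r,(cx,cy));print(n,len(P),np.round(x*1e3,1),round(e*1e3,1),"zmax",np.round(np.sort(pts(C,cx,cy,.04,.02,.12)[:,2])[-5:],3))
    P=pts(C,.525,-.371,.06,.03,.08);dd=np.hypot(*(P[:,:2]-[.525,-.371]).T);Q=P[dd>.033];Q=Q[Q[:,0]-Q[:,1]>.86];print("handle",len(Q),np.round(Q.mean(0),3))
E
```

```text
t 15.07 p [ 0.4576 -0.0751  0.1833] jaw -14.46 tilt 0.52 w 0.0622 q [-0.41  0.37  1.87  0.01  0.91 -0.16] F [-0.4 -1.5 -0.2]
(0.457, -0.0745, 0.042, -14.4) shift [-6.000e-04 -1.000e-04  1.413e-01] turn -0.001
pit 298 [ 523.8 -369.6] 2.1 zmax [0.081 0.082 0.082 0.083 0.085]
timer 65 [ 441.  -345.8] 0.7 zmax [0.053 0.053 0.054 0.055 0.057]
handle 28 [ 0.532 -0.333  0.053]
pit 649 [ 525.4 -371. ] 1.8 zmax [0.083 0.083 0.084 0.085 0.085]
timer 166 [ 442.2 -345.8] 0.8 zmax [0.053 0.053 0.053 0.054 0.054]
handle 10 [ 0.532 -0.336  0.058]
```

View pics/c6.png

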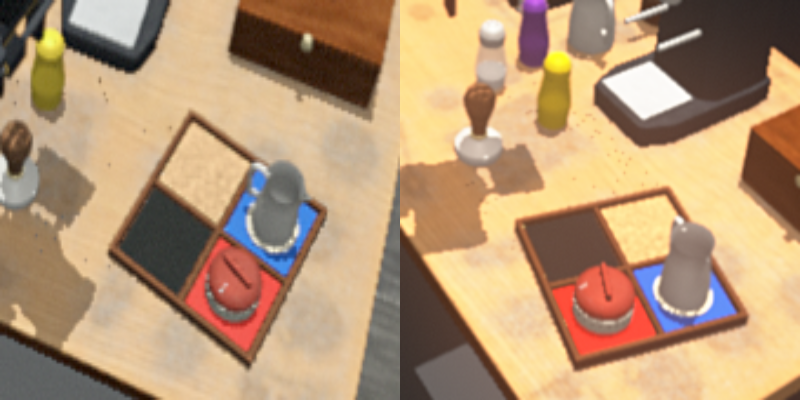

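Pitcher stands upright on the blue pad (top at 85 mm, as it should be). Next I go down onto the tamper.

>>> send_rows(
  steps=[0.062,-0.001,0,0.04,0,0.062,-0.001,0,0.08,0,0.062,-0.001,0,0.11,0,0.062,-0.001,0,0.13,0,0.062,-0.001,0,0.137,0,0.062,-0.001,0,0.137,0],
)

```text
time: 15.82
position: [0.4575, -0.0758, 0.0461]
tool_rot: [0.791, 0.612, 0.002, -0.004]
ft_force: [-0.2, -0.8, 0.0]
grip_width: 0.0621
```

```bash
python3 - <<'E'
from h import *
from go import go
c=grab("top","t7");d=grab("side","s7");go((.457,-.0745,.046,-14.4))
a=c["color"][190:300,270:400,::-1];b=d["color"][210:330,260:400,::-1]
cv2.imwrite("pics/c7.png",np.hstack([cv2.resize(a,(400,400)),cv2.resize(b,(400,400))]))
E
```

```text
t 15.93 p [ 0.4578 -0.0756  0.0469] jaw -14.49 tilt 0.46 w 0.0621 q [-0.41  0.64  1.97  0.01  0.54 -0.17] F [ 0.6  0.4 -1.1]
(0.457, -0.0745, 0.046, -14.4) shift [ 0.0009 -0.001   0.0009] turn -0.0016
```

View pics/c7.png

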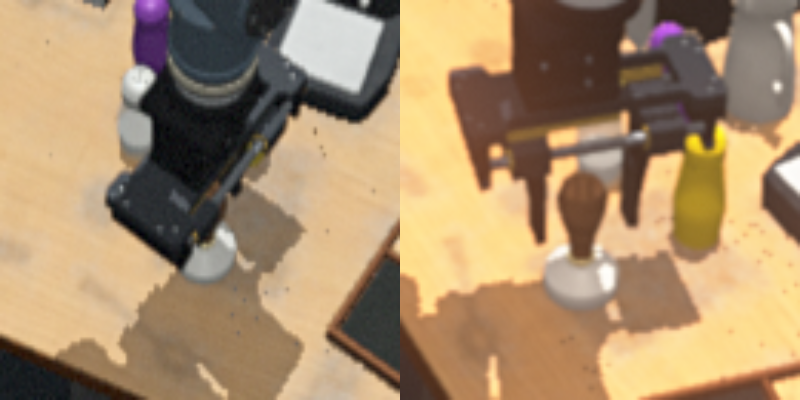

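>>> send_rows(
  steps=[0.03,0,0,0.001,0,0.03,0,0,0.001,0,0.03,0,0,0.001,0,0.03,0,0,0.001,0,0.03,0,0,0.001,0,0.03,0,0,0.001,0],
  force=35,
)

```text
time: 16.68
position: [0.457, -0.0753, 0.0461]
tool_rot: [0.791, 0.612, 0.002, -0.004]
ft_force: [-2.7, 0.7, 4.5]
grip_width: 0.0361
```

>>> send_rows(
  steps=[0.03,0,0,-0.02,0,0.03,0,0,-0.05,0,0.03,0,0,-0.09,0,0.03,0,0,-0.12,0,0.03,0,0,-0.12,0],
)

```text
time: 17.3
position: [0.459, -0.0769, 0.1674]
tool_rot: [0.791, 0.612, 0.003, -0.002]
ft_force: [0.9, -0.2, -4.4]
grip_width: 0.036
```

```bash
python3 - <<'E'
from h import *
from go import go
c=grab("top","t8");d=grab("side","s8");go((.463,-.2595,.16,-14.4),(.463,-.2595,.055,-14.4))
a=c["color"][170:300,270:400,::-1];b=d["color"][170:330,260:400,::-1]
cv2.imwrite("pics/c8.png",np.hstack([cv2.resize(a,(400,400)),cv2.resize(b,(400,400))]))
E
```

```text
t 17.4 p [ 0.4567 -0.076   0.1651] jaw -14.48 tilt 0.55 w 0.036 q [-0.41  0.41  1.89  0.01  0.86 -0.16] F [ 0.4  0.1 -4.9]
(0.463, -0.2595, 0.16, -14.4) shift [-0.1761  0.052   0.0035] turn -0.0014
(0.463, -0.2595, 0.055, -14.4) shift [-0.1769  0.0526  0.1085] turn -0.0014
```

View pics/c8.png

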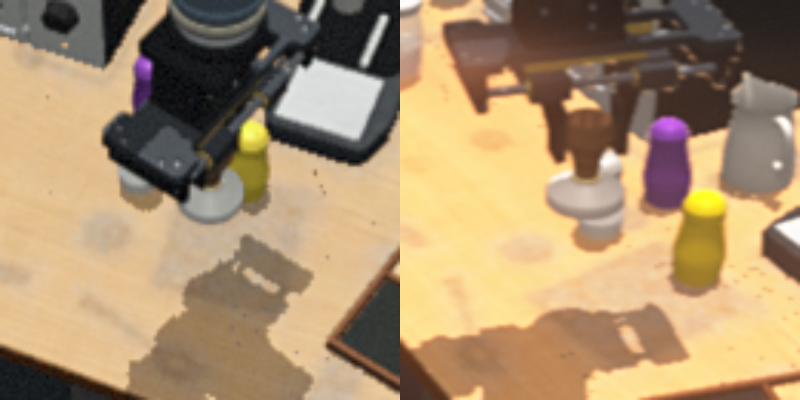

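```bash
python3 - <<'E'
from fit import *
for n in("t8","s8"):
    C=cloud(load(n));P=pts(C,.457,-.076,.036,.105,.155);d=np.hypot(*(P[:,:2]-[.457,-.076]).T)
    Q=P[(d>.013)]
    h=np.histogram(Q[:,2],bins=np.arange(.105,.16,.005));print(h[0])
    Q=Q[(Q[:,2]>.13)&(Q[:,2]<.147)];A=np.c_[Q[:,:2]-[.457,-.076],np.ones(len(Q))];x=np.linalg.lstsq(A,Q[:,2],rcond=None)[0];print(np.round(x,3),len(Q),np.round(Q.mean(0),3), np.round(np.c_[P[:,:2].min(0),P[:,:2].max(0)],3))
E
```

```text
[ 0  0  0 10 24 74 87  7  0  0  0]
[0.042 0.082 0.137] 168 [ 0.449 -0.087  0.136] [[ 0.426  0.482]
 [-0.106 -0.053]]
[  0   0   2  41  59 164 107   2   2   1   0]
[0.001 0.035 0.135] 275 [ 0.452 -0.085  0.135] [[ 0.428  0.486]
 [-0.108 -0.047]]
```

>>> send_rows(
  steps=[0.03,-0.04,0.012,0,0,0.03,-0.09,0.026,0,0,0.03,-0.14,0.041,0,0,0.03,-0.175,0.052,0.01,0,0.03,-0.175,0.052,0.05,0,0.03,-0.175,0.052,0.08,0,0.03,-0.175,0.052,0.1,0,0.03,-0.175,0.052,0.1,0],
)

```text
time: 18.4
position: [0.4606, -0.2557, 0.06]
tool_rot: [0.791, 0.612, 0.001, -0.009]
ft_force: [1.4, 0.6, -3.8]
grip_width: 0.0357
```

```bash
python3 - <<'E'
from h import *
from go import go
c=grab("top","t9");d=grab("side","s9");go((.4635,-.258,.055,-14.4))
a=c["color"][200:330,350:500,::-1];b=d["color"][250:410,310:480,::-1]
cv2.imwrite("pics/c9.png",np.hstack([cv2.resize(a,(400,400)),cv2.resize(b,(400,400))]))
E
```

```text
t 18.5 p [ 0.4625 -0.2572  0.0624] jaw -14.49 tilt 0.67 w 0.0362 q [-0.72  0.65  1.79  0.01  0.71 -0.47] F [ 0.6 -0.2 -4. ]
(0.4635, -0.258, 0.055, -14.4) shift [-0.0006  0.0013  0.0074] turn -0.0015
```

View pics/c9.png

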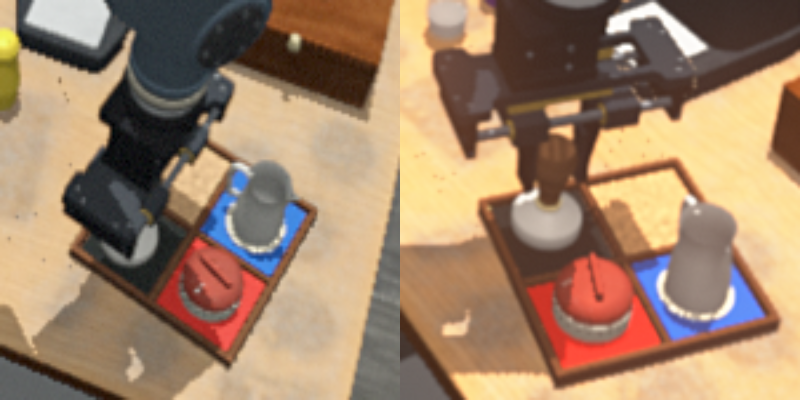

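>>> send_rows(
  steps=[0.03,-0.001,0.001,0.003,0,0.03,-0.001,0.001,0.005,0,0.03,-0.001,0.001,0.007,0,0.03,-0.001,0.001,0.007,0],
)

```text
time: 19.0
position: [0.4631, -0.2583, 0.0556]
tool_rot: [0.791, 0.612, 0.001, -0.006]
ft_force: [-0.0, -0.5, -3.0]
grip_width: 0.0364
```

```bash
python3 - <<'E'
from fit import *
from go import go
c=grab("top","t10");d=grab("side","s10");go((.4635,-.258,.055,-14.4))
for c in (c,d):
    P=pts(cloud(c),.463,-.259,.04,.014,.032);print(len(P),np.round(np.c_[P.min(0),P.max(0)],3))
E
```

```text
t 19.1 p [ 0.4632 -0.2583  0.0556] jaw -14.48 tilt 0.65 w 0.036 q [-0.72  0.67  1.79  0.01  0.69 -0.47] F [ 0.6 -0.4 -3.4]
(0.4635, -0.258, 0.055, -14.4) shift [0.0004 0.0002 0.0006] turn -0.0014
95 [[ 0.43   0.474]
 [-0.286 -0.241]
 [ 0.014  0.028]]
457 [[ 0.431  0.489]
 [-0.287 -0.221]
 [ 0.014  0.031]]
```

>>> send_rows(
  steps=[0.03,0,0,0.001,0,0.03,0,0,0.001,0,0.04,0,0,0.001,0,0.05,0,0,0.001,0,0.06,0,0,0.001,0,0.06,0,0,-0.03,0,0.06,0,0,-0.08,0,0.06,0,0,-0.12,0],
)

```text
time: 20.1
position: [0.4643, -0.2601, 0.1772]
tool_rot: [0.791, 0.612, 0.001, -0.005]
ft_force: [-0.2, -0.4, -0.1]
grip_width: 0.0599
```

```bash
python3 - <<'E'
from fit import *
from go import go
go((.531,.0185,.18,75.6),(.531,.0185,.034,75.6),(.531,.0185,.18,-14.4))
C=cloud(load("t2"));D=cloud(load("s2"))
for C in (C,D):
  for cx,cy in ((.6,.04),(.56,-.075),(.531,.0185)):
    P=pts(C,cx,cy,.04,.02,.12);print((cx,cy),np.round(np.c_[P.min(0),P.max(0)],3).tolist())
E
```

```text
t 20.1 p [ 0.4643 -0.2601  0.1772] jaw -14.49 tilt 0.56 w 0.0599 q [-0.72  0.47  1.71  0.01  0.98 -0.47] F [-0.2 -0.4 -0.1]
(0.531, 0.0185, 0.18, 75.6) shift [ 0.2865 -0.0051 -0.0005] turn 1.5692
(0.531, 0.0185, 0.034, 75.6) shift [ 0.2853 -0.0043  0.1455] turn 1.5692
(0.531, 0.0185, 0.18, -14.4) shift [ 0.2865 -0.0051 -0.0005] turn -0.0016
(0.6, 0.04) [[0.581, 0.624], [0.018, 0.057], [0.02, 0.093]]
(0.56, -0.075) [[0.54, 0.578], [-0.097, -0.055], [0.02, 0.095]]
(0.531, 0.0185) [[0.506, 0.544], [0.0, 0.04], [0.02, 0.095]]
(0.6, 0.04) [[0.587, 0.624], [0.017, 0.052], [0.02, 0.091]]
(0.56, -0.075) [[0.541, 0.581], [-0.099, -0.062], [0.02, 0.092]]
(0.531, 0.0185) [[0.509, 0.548], [-0.003, 0.031], [0.02, 0.091]]
```

```bash
python3 - <<'E'
from fit import *
for n in("t0","top0","side0","t2","s2"):
    try:C=cloud(load(n)).reshape(-1,3)
    except Exception: continue
    Q=C[(C[:,0]>.55)&(C[:,0]<.7)&(abs(C[:,1]+.03)<.11)&(C[:,2]>.097)]
    print(n,len(Q),np.round(Q[np.argsort(Q[:,0])[:6]],3).tolist() if len(Q) else "")
E
```

```text
top0 919 [[0.653, -0.086, 0.117], [0.655, -0.088, 0.116], [0.655, -0.091, 0.117], [0.655, -0.086, 0.226], [0.655, -0.098, 0.249], [0.655, -0.117, 0.242]]
side0 1124 [[0.653, -0.089, 0.113], [0.654, -0.091, 0.116], [0.655, -0.085, 0.115], [0.656, -0.126, 0.237], [0.656, -0.118, 0.245], [0.656, -0.113, 0.235]]
t2 903 [[0.654, -0.086, 0.116], [0.655, -0.088, 0.12], [0.655, -0.085, 0.11], [0.655, -0.117, 0.249], [0.656, -0.118, 0.238], [0.656, -0.131, 0.24]]
s2 1125 [[0.653, -0.089, 0.113], [0.654, -0.091, 0.113], [0.655, -0.09, 0.115], [0.655, -0.126, 0.242], [0.655, -0.085, 0.115], [0.655, -0.096, 0.242]]
```

>>> send_rows(
  steps=[0.06,0.05,0,-0.003,0,0.06,0.1,0,-0.003,0,0.06,0.15,-0.002,-0.003,0,0.06,0.2,-0.003,-0.003,0,0.06,0.25,-0.005,-0.003,0,0.06,0.286,-0.005,-0.003,0,0.06,0.286,-0.005,-0.003,0],
)

```text
time: 20.98
position: [0.5315, 0.0201, 0.1825]
tool_rot: [0.789, 0.614, 0.002, -0.004]
ft_force: [0.7, -0.7, -0.0]
grip_width: 0.06
```

```bash
python3 - <<'E'
from fit import *
from go import go
c=grab("top","t11");d=grab("side","s11");go((.531,.0185,.036,-14.4))
a=c["color"][180:330,270:500,::-1];b=d["color"][200:410,260:500,::-1]
cv2.imwrite("pics/c11.png",np.hstack([cv2.resize(a,(400,400)),cv2.resize(b,(400,400))]))
for c in (c,d):
    C=cloud(c)
    P=pts(C,.463,-.259,.04,.014,.03);print(len(P),np.round(np.c_[P.min(0),P.max(0)],3).tolist())
    P=pts(C,.463,-.259,.04,.065,.087);x,e=fit(P,.0195,(.463,-.259));print("knob",len(P),np.round(x,4),e,np.sort(pts(C,.463,-.259,.04,.065,.12)[:,2])[-4:])
E
```

```text
t 21.07 p [0.5311 0.0179 0.1824] jaw -14.43 tilt 0.53 w 0.0599 q [-0.18  0.46  1.71  0.01  0.98  0.07] F [-0.3 -0.2  0.2]
(0.531, 0.0185, 0.036, -14.4) shift [-0.0005  0.0006  0.1464] turn -0.0005
252 [[0.431, 0.494], [-0.295, -0.229], [0.014, 0.03]]
knob 74 [ 0.4629 -0.2579] 0.0012334355980112791 [0.09452519 0.09489793 0.0951973  0.09738508]
447 [[0.431, 0.49], [-0.289, -0.231], [0.014, 0.03]]
knob 175 [ 0.4625 -0.2567] 0.001004961535105018 [0.09414797 0.09446471 0.0956433  0.09596865]
```

View pics/c11.png

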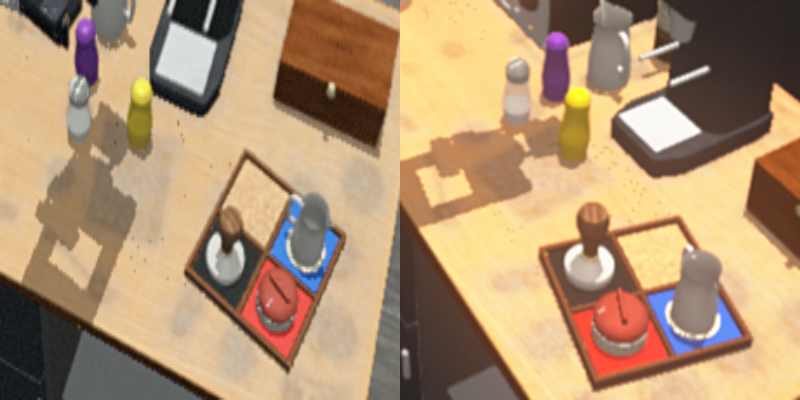

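Tamper stands upright on the black pad (centre about (0.462, -0.258)). Now the shaker: the candidates in the original top view are clear/grey (315,220), purple (319,200) and yellow (350,222). The clear one with the grey domed top is meant.

>>> send_rows(
  steps=[0.06,0,0.001,0.04,0,0.06,0,0.001,0.08,0,0.06,0,0.001,0.115,0,0.06,0,0.001,0.138,0,0.06,0,0.001,0.146,0,0.06,0,0.001,0.146,0],
)

```text
time: 21.82
position: [0.5315, 0.0179, 0.0362]
tool_rot: [0.791, 0.612, 0.001, -0.005]
ft_force: [-0.9, -0.6, 0.3]
grip_width: 0.06
```

```bash
python3 - <<'E'
from h import *
from go import go
c=grab("top","t12");d=grab("side","s12");go((.531,.0185,.036,-14.4))
a=c["color"][160:280,250:390,::-1];b=d["color"][180:320,280:430,::-1]
cv2.imwrite("pics/c12.png",np.hstack([cv2.resize(a,(400,400)),cv2.resize(b,(400,400))]))
E
```

```text
t 21.93 p [0.5322 0.0182 0.0372] jaw -14.47 tilt 0.48 w 0.0603 q [-0.18  0.7   1.8   0.01  0.65  0.06] F [ 0.1  0.7 -0.1]
(0.531, 0.0185, 0.036, -14.4) shift [-0.0001 -0.0013  0.0012] turn -0.0012
```

View pics/c12.png

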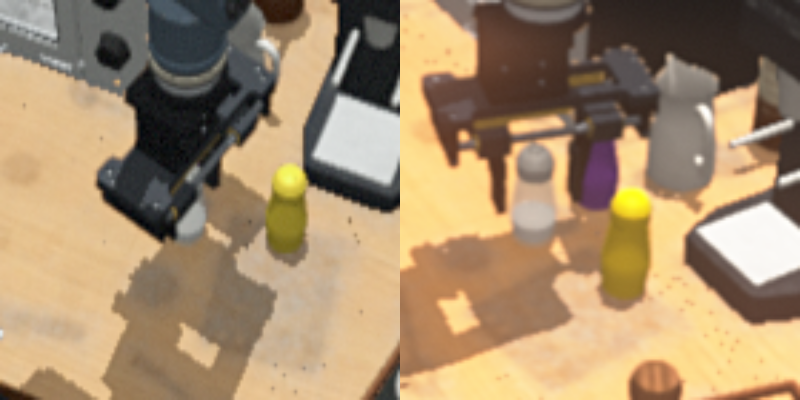

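The fingers straddle the clear shaker (side crop (533,200)), and the purple one is clear of them. Next I grip and lift.

>>> send_rows(
  steps=[0.035,0,0,0.001,0,0.035,0,0,0.001,0,0.035,0,0,0.001,0,0.035,0,0,0.001,0,0.035,0,0,0.001,0],
  force=15,
)

```text
time: 22.55
position: [0.5318, 0.0184, 0.0365]
tool_rot: [0.79, 0.612, 0.001, -0.004]
ft_force: [-2.4, -0.0, 6.5]
grip_width: 0.0391
```

>>> send_rows(
  steps=[0.035,0,0,-0.02,0,0.035,0,0,-0.05,0,0.035,0,0,-0.09,0,0.035,0,0,-0.13,0,0.035,0,0,-0.15,0,0.035,0,0,-0.15,0],
)

```text
time: 23.3
position: [0.5336, 0.017, 0.1878]
tool_rot: [0.79, 0.613, 0.003, -0.002]
ft_force: [0.3, -0.4, -0.7]
grip_width: 0.0391
```

```bash
python3 - <<'E'
from h import *
from go import go
c=grab("top","t13");d=grab("side","s13");go((.5495,-.282,.19,-14.4),(.5495,-.282,.046,-14.4))
a=c["color"][130:280,250:390,::-1];b=d["color"][130:300,280:430,::-1]
cv2.imwrite("pics/c13.png",np.hstack([cv2.resize(a,(400,400)),cv2.resize(b,(400,400))]))
E
```

```text
t 23.4 p [0.5317 0.0172 0.1857] jaw -14.46 tilt 0.53 w 0.0391 q [-0.18  0.45  1.7   0.01  0.99  0.07] F [-0.5  0.2 -0.8]
(0.5495, -0.282, 0.19, -14.4) shift [-0.2853  0.0919 -0.0069] turn -0.0011
(0.5495, -0.282, 0.046, -14.4) shift [-0.2863  0.0927  0.1371] turn -0.0011
```

View pics/c13.png

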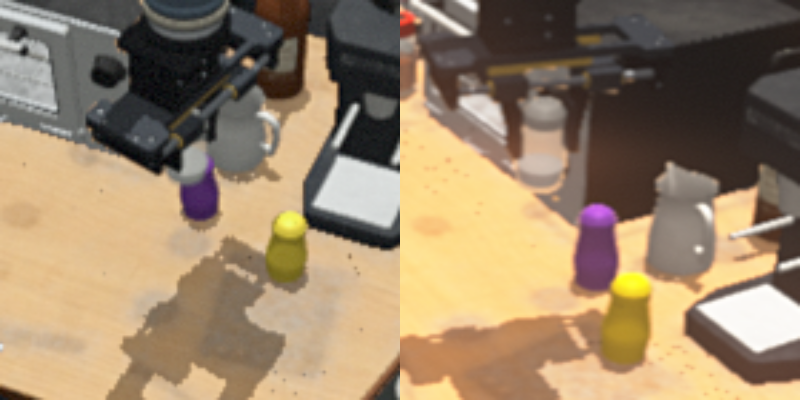

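>>> send_rows(
  steps=[0.035,-0.043,-0.013,0,0,0.035,-0.086,-0.026,0,0,0.035,-0.128,-0.014,0,0,0.035,-0.17,-0.001,0,0,0.035,-0.211,0.011,0,0,0.035,-0.248,0.05,0,0,0.035,-0.285,0.092,0,0,0.035,-0.285,0.092,0,0],
)

```text
time: 24.4
position: [0.5513, -0.2857, 0.1809]
tool_rot: [0.791, 0.611, 0.001, -0.004]
ft_force: [-0.5, 1.6, -1.2]
grip_width: 0.039
```

```bash
python3 go.py .549 -.2815 .052 -14.4
```

```text
t 24.4 p [ 0.5513 -0.2857  0.1809] jaw -14.63 tilt 0.44 w 0.039 q [-0.66  0.57  1.48  0.    1.1  -0.41] F [-0.5  1.6 -1.2]
(0.549, -0.2815, 0.052, -14.4) shift [ 0.0026 -0.0027  0.1289] turn -0.004
```

>>> send_rows(
  steps=[0.035,0.003,-0.003,0.03,0,0.035,0.003,-0.003,0.07,0,0.035,0.003,-0.003,0.1,0,0.035,0.003,-0.003,0.12,0,0.035,0.003,-0.003,0.128,0,0.035,0.003,-0.003,0.128,0],
)

```text
time: 25.15
position: [0.548, -0.2801, 0.0519]
tool_rot: [0.791, 0.611, 0.001, -0.005]
ft_force: [-0.7, -0.8, -0.6]
grip_width: 0.0389
```

```bash
python3 - <<'E'
from fit import *
from go import go
c=grab("top","t14");d=grab("side","s14");go((.549,-.2815,.046,-14.4))
a=c["color"][180:330,350:500,::-1];b=d["color"][250:410,330:500,::-1]
cv2.imwrite("pics/c14.png",np.hstack([cv2.resize(a,(400,400)),cv2.resize(b,(400,400))]))
for c in(c,d):
    P=pts(cloud(c),.549,-.2815,.03,.018,.05);print(len(P),np.round(np.c_[P.min(0),P.max(0)],3).tolist(),fit(P,.022,(.549,-.2815)))
E
```

```text
t 25.25 p [ 0.5491 -0.2811  0.0534] jaw -14.62 tilt 0.4 w 0.0393 q [-0.66  0.74  1.57  0.01  0.83 -0.4 ] F [-0.7  0.5 -1.2]
(0.549, -0.2815, 0.046, -14.4) shift [-0.0005  0.0001  0.0074] turn -0.0039
9 [[0.533, 0.543], [-0.299, -0.294], [0.028, 0.05]] (array([ 0.54675423, -0.2762563 ]), np.float64(0.0003974670911251997))
205 [[0.526, 0.563], [-0.302, -0.264], [0.019, 0.05]] (array([ 0.54975918, -0.27713375]), np.float64(0.0010313824101438676))
```

View pics/c14.png

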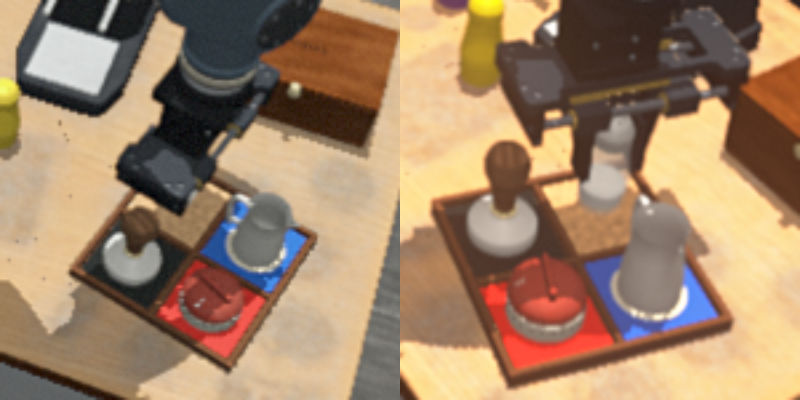

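>>> send_rows(
  steps=[0.035,-0.002,0,0.004,0,0.035,-0.002,0,0.0075,0,0.035,-0.002,0,0.0075,0,0.045,-0.002,0,0.0075,0,0.056,-0.002,0,0.0075,0,0.056,-0.002,0,0.0075,0,0.056,-0.002,0,-0.03,0,0.056,-0.002,0,-0.08,0],
)

```text
time: 26.25
position: [0.5478, -0.2829, 0.133]
tool_rot: [0.791, 0.611, 0.001, -0.005]
ft_force: [0.4, -0.6, 0.3]
grip_width: 0.0558
```

>>> send_rows(
  steps=[0.056,0,0,-0.05,0,0.056,0.04,-0.03,-0.08,0,0.056,0.09,-0.08,-0.09,0,0.056,0.14,-0.12,-0.09,0,0.056,0.19,-0.13,-0.09,0,0.056,0.25,-0.13,-0.09,0,0.056,0.31,-0.13,-0.09,0,0.056,0.31,-0.13,-0.09,0],
)

```text
time: 27.25
position: [0.5011, 0.0529, 0.2265]
tool_rot: [0.789, 0.614, 0.001, -0.005]
ft_force: [-0.5, -0.7, 0.5]
grip_width: 0.0559
```

```bash
python3 - <<'E'
from fit import *
from go import go
c=grab("top","t15");d=grab("side","s15");go()
a=c["color"][190:320,360:490,::-1];b=d["color"][250:410,320:480,::-1]
cv2.imwrite("pics/c15.png",np.hstack([cv2.resize(a,(400,400)),cv2.resize(b,(400,400))]))
for k in (c,d):
    C=cloud(k);print(tray(k))
    for n,cx,cy,R,z0,z1,r in (("tamper knob",.463,-.259,.03,.068,.087,.0195),("tamper foot",.463,-.259,.036,.014,.022,.029),("shaker",.549,-.281,.03,.015,.07,.022),("pitch",.525,-.371,.03,.02,.06,.025),("timerlow",.4415,-.346,.04,.014,.027,.0315),("jar",.512,.382,.035,.01,.09,.0295),("stamp",.417,.311,.03,.05,.066,.0125)):
        P=pts(C,cx,cy,R,z0,z1);x,e=fit(P,r,(cx,cy));print(n,len(P),np.round(x*1e3,1),round(e*1e3,1),"x",np.round([P[:,0].min(),P[:,0].max()],3),"y",np.round([P[:,1].min(),P[:,1].max()],3),"zmax",np.round(np.sort(pts(C,cx,cy,.03,.014,.13)[:,2])[-6],3))
E
```

```text
t 27.35 p [0.5005 0.0495 0.2262] jaw -14.5 tilt 0.56 w 0.0562 q [-0.13  0.36  1.73  0.01  1.06  0.12] F [ 0.8 -0.5 -0.2]
{'red': (417.2605895996094, -348.79693603515625, 22.076051712036133, 61.577186584472656, 7.676372051239014, np.float64(8.11443028437575)), 'blue': (527.0194091796875, -368.4958190917969, 81.47209930419922, 81.72691345214844, 76.18657684326172, np.float64(8.757327324620757)), 'cork': (548.4987182617188, -281.58612060546875, 80.58321380615234, 80.14616394042969, 75.89778137207031, np.float64(9.040761176036582)), 'black': (462.88031005859375, -259.57550048828125, 80.7344970703125, 81.22473907470703, 76.39629364013672, np.float64(8.8883312918151))}
tamper knob 71 [ 462.5 -257.8] 1.2 x [0.441 0.477] y [-0.277 -0.239] zmax 0.094
tamper foot 103 [ 462.5 -257.4] 2.4 x [0.43  0.484] y [-0.286 -0.225] zmax 0.094
shaker 179 [ 549.5 -280.4] 1.4 x [0.522 0.547] y [-0.302 -0.26 ] zmax 0.099
pitch 277 [ 523.8 -369.8] 1.4 x [0.495 0.55 ] y [-0.395 -0.343] zmax 0.082
timerlow 61 [ 440.7 -345.6] 0.8 x [0.407 0.463] y [-0.385 -0.315] zmax 0.053
jar 317 [514.7 388.8] 1.4 x [0.482 0.53
[... 471 characters left out ...]
np.float64(9.553294777514543)), 'black': (244.0023193359375, -451.5144958496094, 2.911261796951294, 51.37649154663086, 0.5535562038421631, np.float64(-436.0383178778883))}
tamper knob 166 [ 462.7 -256.7] 0.9 x [0.442 0.477] y [-0.278 -0.243] zmax 0.094
tamper foot 168 [ 461.9 -256.5] 1.6 x [0.431 0.492] y [-0.288 -0.229] zmax 0.094
shaker 450 [ 549.7 -279.1] 1.1 x [0.525 0.561] y [-0.304 -0.267] zmax 0.099
pitch 601 [ 525.  -371.3] 1.6 x [0.498 0.549] y [-0.399 -0.349] zmax 0.082
timerlow 159 [ 442.  -345.7] 0.6 x [0.41  0.458] y [-0.38  -0.331] zmax 0.053
jar 488 [516.3 387.4] 1.9 x [0.484 0.542] y [0.351 0.396] zmax 0.099
stamp 56 [421.6 314. ] 1.6 x [0.408 0.432] y [0.299 0.317] zmax 0.07
```

View pics/c15.png

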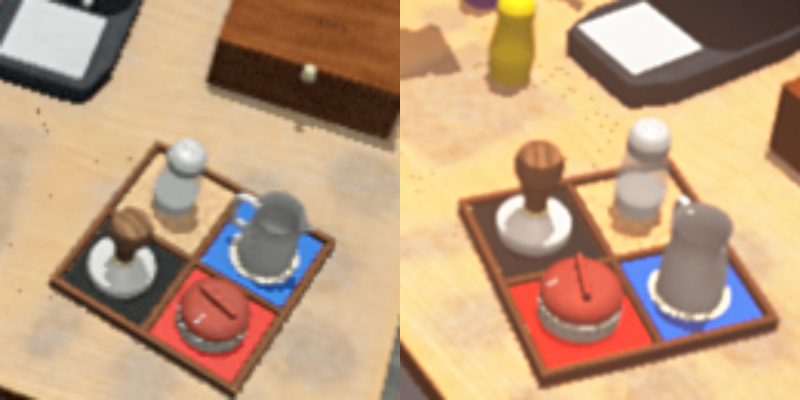

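View pics/t15.png

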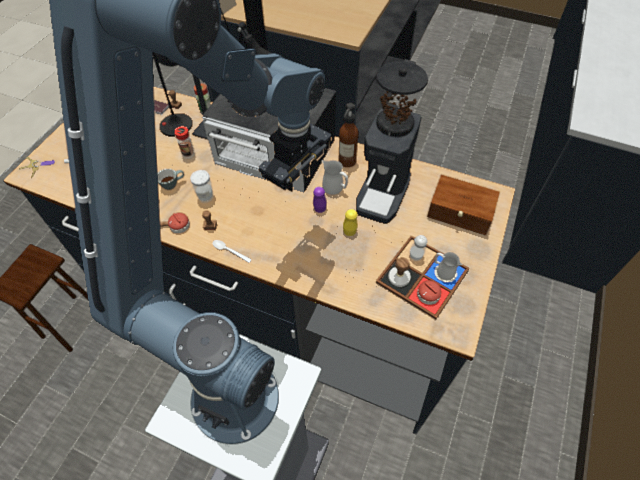

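All four stand upright within about 5 mm of their pad centres, the stamp and jar haven't moved, and the arm is clear. Handing in.

```bash
python3 -c "
from rig import hand_in,robot
print(hand_in())"
```

```text
the job is handed in; nothing more can be done
None
```

I put the timer, pitcher, tamper and shaker on the red, blue, black and cork pads and handed the job in at about 27 s on the robot clock. The hand-in reports no verdict, so the figures below are my own last measurements.

| Thing | Distance from pad centre | Top height measured | Expected |
|---|---|---|---|
| Kitchen timer (right-hand one of the two) | about 1 mm | 53 mm | 51 mm |
| Small pitcher | about 1 mm | 82–85 mm | 85 mm |
| Tamper | about 2–3 mm | 94 mm | 92 mm |
| Cocoa shaker (clear one with the grey top) | about 2–3 mm | 99 mm | 99 mm |

- **Uprightness:** all four look upright in both views and the heights agree, but I did not measure tilt as an angle after release. The tamper hung a few degrees off in the grip, then stood straight once released.
- **Stamp and jar:** I never went near either. The jar fitted within 1 mm of its first position. The stamp's outline matched within about 2 mm, but I took no fit of it at the start.
- **Disagreements:** the two cameras differed by 1–3 mm. The top camera's fit of the red pad and the side camera's fit of the black pad failed, and the side camera's first blue fit failed too, so those pads rest on one camera and the known tray layout.
- **Grip widths:** the fingers closed to 48 mm on the pitcher and 39 mm on the shaker, less than the stated 51 and 44 mm. Both were held securely.

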